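Sort left-hand and right-hand microscope specimen holders into their trays

ROBOT

A 6-joint arm with a two-finger parallel gripper is mounted at the origin on the work surface. World frame = base frame: x ahead of the robot, y to its left, z up, the work surface at z = 0. Lengths are in m, angles in rad, forces in N, time in s.
With the tool pointing down it reaches from about 0.35 to 0.775 m from the base axis. Payload 5.5 kg.
Tool frame: the origin (TCP) lies midway between the tips of the shut fingers; the grasp point (between the pads) lies manip.hold_point_z behind it (manip.hold_point_z is the distance from the TCP to the grasp point, in m); z points along the fingers, x is the direction in which the jaws open and shut, and the axes are right-handed (so a half turn about z gives the same grasp; the last joint's range is limited). The gripper opens to 85 mm and grips with 20 to 120 N. Pads are 22 mm wide; open, the fingers measure 114 mm over their backs; the gripper's body (76 mm by 85 mm) begins 54 mm behind the grasp point. The pads swing forward as they close: fully open they stand 13 mm farther back than shut.
Start: joints at [1.076, 0.313, 0.046, 1.304, 0, 1.431], TCP at [0.2, 0.539, 0.231] pointing down, gripper open.
Joint ranges: [-2.76, 2.76], [-0.86, 1.69], [-1.03, 1.26], [-2.2, 2.34], [-1.47, 1.5], [-3.14, 3.14]. Speed limits (rad/s): [2.57, 2.57, 3.14, 3.14, 3.14, 3.14].

INTERFACE

Orientations are given as a unit quaternion [w, x, y, z].
In Python, from plant import manip, camera, camera_params gives the robot as it stands.
- The arm moves only by the tool apply_moves, never from a script. Its argument "targets" is one flat list of numbers, 7 for each row, row after row: the turn, a rotation vector about the tool's x, y, z in degrees, then the shift along the tool's x, y, z in mm, then the finger opening in mm, from 0 to 85.4. A call has 1 to 20 rows; each row shifts and turns the commanded pose from where the row before left it, along the tool's axes as they then stand; what a row does not reach is not made up. A row lasts 1/8 s, in which the tool goes at most 62.5 mm and 10.7 degrees, less where a joint would pass 70% of its speed; a pose out of reach is approached as far as the arm can. A call with a gripper value outside its range is refused whole. The fingers move at their own pace and stop on an object; "squeeze" is the grip in N (left out, the last holds). Time passes only in rows, so rows that do not move let the fingers close. It gives the time, the measured TCP pose, the force and the opening at its end, in the units of the state.
- manip.get_obs(): the state, without advancing time (a new reading comes with each control period).
- camera(name): name is "scene" or "top" or "wrist"; returns the picture (400x640x3 uint8, red, green, blue); there is no depth.
- camera_params(name): a dict with "fx", "fy", "cx", "cy" (pixels), "pose" (4x4, takes a point from camera to world coordinates). Camera axes: x right, y down, z forward; pixel columns grow to the right and rows downward; lengths in m; the calibration is good to about 2 mm. A picture is of the moment at which its call begins: read the wrist's pose just before it. camera_params takes no time and is no camera call; for the wrist camera it gives the pose at the moment of the call.
- manip.finish_job(): hands the job in, once; it reports no verdict.
The state is a dict: "t": time; "joints": joint angles; "qvel": joint speeds; "joint_efforts": joint torques, N m; "eef_pos": TCP position; "tcp_rot": TCP orientation; "contact_force": force on the tool from outside, world axes, zero at the start; "torque": the same for the moment, N m; "width": finger opening in m.
Only numpy, scipy, OpenCV 4.12 (cv2) and the standard library are available. Lean on these libraries where they do the work, as an engineer would, in place of code of your own. Each camera call takes 0.05 s, during which the arm holds its last target. There are 200 camera calls.

TASK

The specimen holders off the microscope stages are back from cleaning: sort the three lying loose on the mat into left-hand and right-hand ones. Seen from above with the screws up and the arms pointing away from you, a left-hand holder has its broad black fixed arm on the left and a right-hand holder has it on the right; left-hand ones go in the blue tray, right-hand ones in the yellow tray, where one right-hand holder already lies. Set them down, do not drop them, so that they lie side by side flat on the tray floor with the screws up, none on top of another, and leave everything else on the bench where it is.

Things in the scene. Friction and masses are not known exactly. Their poses are not given: they have to be found in the camera images.
- holder_a_rail (a point): LEFT-hand black specimen holder, 55 x 104 x 22 mm, flat, two knurled screws up. A rail 14 mm wide, 104 long, 12 high, pinched across its middle; from its ends two arms 4 mm high point along +x: broad black fixed arm (13 mm wide) at +y, thin curved steel finger at -y. Point: centre of the rail, 6 mm above the underside; x along the arms, y along the rail, z up. Spans x -7 to 47, y -52 to 52 mm.
- holder_b_rail (a point): A second LEFT-hand holder exactly like holder_a; the same point and axes. On each holder the screws (12 mm across, tops 22 mm above the underside) stand on the rail 26 mm either side of its middle, so 40 mm of rail between them is free for the fingers. About 60 g.
- holder_c_rail (a point): RIGHT-hand specimen holder, the mirror image of holder_a: broad black fixed arm at -y, thin curved steel finger at +y. Same sizes, same point (rail centre, 6 mm above the underside) and axes (x along the arms, y along the rail, z up).
- holder_d_rail (a point): RIGHT-hand holder like holder_c, same point and axes. It already lies sorted in the yellow tray, rail across the tray, wholly in the half on the tray's -x side (tray x below -10 mm).
- tray_blue: Blue open plastic instrument tray, fixed to the bench, 240 x 160 mm outside and 30 mm high, walls and floor 4 mm thick. Origin at the centre of its underside; x along its 240 mm length, y across, z up; the inner floor is at z = 4 mm. It is for the left-hand holders and is empty at the start.
- tray_yellow: Yellow open plastic instrument tray, fixed to the bench, 240 x 160 mm outside and 30 mm high, walls and floor 4 mm thick. Origin at the centre of its underside; x along its 240 mm length, y across, z up; the inner floor is at z = 4 mm. It is for the right-hand holders; one lies in it already.
- mat_top (a point): The pale teal silicone mat, 340 x 400 mm and 2 mm thick, fixed in the middle of the bench; the three holders to be sorted lie on it. This point is the centre of its upper face.
- objective: Bystander: a microscope objective standing on the mat, aluminium, 27 mm across, 42 mm high. Origin at the centre of its underside.
- filter_ring: Bystander: a dark steel filter ring lying on the mat, 45 mm across, 8 mm high. Origin at the centre of its underside.
- screwdriver: Bystander: a blue-handled screwdriver, 150 mm long, lying beyond the mat. Origin on its underside.
- slide_box: Bystander: a closed blue slide box, 82 x 102 x 34 mm. Origin at the centre of its underside.
- oil_bottle: Bystander: a small amber bottle with a black cap, 28 mm across, 62 mm high. Origin at the centre of its underside.
- petri_dish: Bystander: a closed clear Petri dish, 92 mm across, 15 mm high. Origin at the centre of its underside.
- blower: Bystander: a black rubber dust blower standing on its bulb, 56 mm across, 95 mm high. Origin at the centre of its underside.

How it is judged:
By the outcome, as a careful person would: the job done as asked, in the order asked, and still so for the second after the job is handed in, with the robot touching nothing.
It also fails if it takes over 72 s, if anything falls off the work surface, if the arm or the gripper's body presses on something with over 40 N, if the wrist force passes 120 N, or if a joint passes its speed limit or range.

## Working session

There is one attempt and no reset: what is moved stays moved. The work goes in short steps, Python scripts to look and compute and a tool call to move; the robot and the scene stay as the last step left them, time stands still between calls to the robot, and variables do not carry over. Pictures are saved under pics/ and viewed, about 8 in all and at most 12, crops included, and the job is handed in when it is done.

Besides the shell and the picture viewer there is one more tool, called after "Call:" as a command line: name --argument value ..., lists and objects as JSON in quotes. apply_moves: Moves the arm, as the interface text tells. Its arguments: {"type":"object","properties":{"targets":{"type":"array","items":{"type":"number"}},"squeeze":{"type":"number"}},"required":["targets"]}

```bash
ls; mkdir -p pics; python3 - <<'E'
from plant import manip,camera,camera_params
import cv2,numpy as np
np.set_printoptions(precision=4,suppress=True)
for n in("top","scene"):
    cv2.imwrite(f"pics/{n}0.png",camera(n)[:,:,::-1]); p=camera_params(n); print(n,p["fx"],p["fy"],p["cx"],p["cy"]);print(p["pose"])
print(manip.get_obs(),manip.hold_point_z)
E
```

```text
pics
top 384.8387813324665 384.8387813324665 322.4252902641841 195.2502843923383
[[-0.0258 -0.9875  0.1555  0.3677]
 [-0.9996  0.0232 -0.0181 -0.0011]
 [ 0.0142 -0.1559 -0.9877  0.9658]
 [ 0.      0.      0.      1.    ]]
scene 493.984563209281 493.984563209281 321.6686833401808 204.61212039742634
[[ 0.1499  0.5948 -0.7898  1.3914]
 [ 0.9887 -0.0926  0.1179 -0.1199]
 [-0.003  -0.7985 -0.602   0.7125]
 [ 0.      0.      0.      1.    ]]
{'t': 0.1, 'joints': array([ 1.0764,  0.3139,  0.0451,  1.3036, -0.    ,  1.4312]), 'qvel': array([ 0.0004, -0.0016,  0.0017,  0.0009,  0.0007, -0.0024]), 'joint_efforts': array([  0.0031, -48.1724,  29.9246,   0.0128,  -0.0001,  -0.    ]), 'eef_pos': array([0.1996, 0.5388, 0.2305]), 'tcp_rot': array([ 0.0004,  0.8208,  0.5712, -0.0007]), 'contact_force': array([ 0.1708,  0.1784, -0.5073]), 'torque': array([ 0.004 , -0.0139, -0.0444]), 'width': 0.08528573211203791} 0.0187
```

View pics/top0.png

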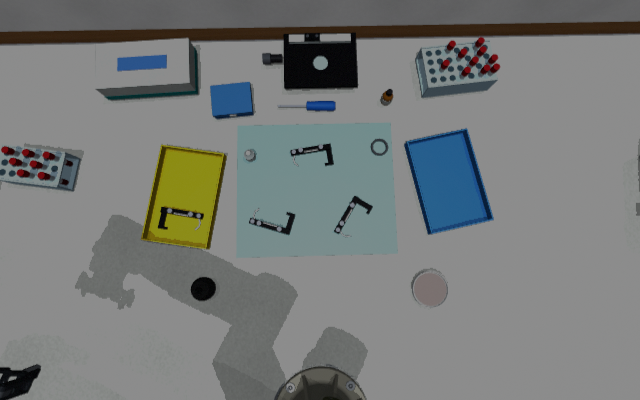

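The top view (up is +x, left is +y) shows three loose holders near (312,150), (270,222) and (350,215). In holders 1 and 3 the broad arm looks left-hand, and in holder 2 right-hand. Holder d is in the yellow tray near (182,212). Next I'll zoom in and measure.

```bash
cat > h.py <<'E'
from plant import manip,camera,camera_params
import cv2,numpy as np
np.set_printoptions(precision=4,suppress=True)
def ray(uv,z,p):
    uv=np.atleast_2d(np.float64(uv)); d=np.c_[(uv[:,0]-p["cx"])/p["fx"],(uv[:,1]-p["cy"])/p["fy"],np.ones(len(uv))]@p["pose"][:3,:3].T
    o=p["pose"][:3,3]; return o+d*((z-o[2])/d[:,2])[:,None]
def proj(P,p):
    q=(np.atleast_2d(P)-p["pose"][:3,3])@p["pose"][:3,:3]; return np.c_[p["fx"]*q[:,0]/q[:,2]+p["cx"],p["fy"]*q[:,1]/q[:,2]+p["cy"]]
E
python3 - <<'E'
from h import *
im=cv2.imread("pics/top0.png"); p=camera_params("top")
c=cv2.resize(im[115:265,235:400],None,fx=4.8,fy=3.9*4.8/3.9*0.83,interpolation=cv2.INTER_CUBIC) if 0 else cv2.resize(im[125:250,235:400],None,fx=4.8,fy=4.8,interpolation=cv2.INTER_CUBIC)
cv2.imwrite("pics/crop1.png",c)
hsv=cv2.cvtColor(im,cv2.COLOR_BGR2HSV)
def comps(m,z,lab,mn=60):
    for c in cv2.findContours(m.astype(np.uint8),cv2.RETR_EXTERNAL,cv2.CHAIN_APPROX_NONE)[0]:
        if cv2.contourArea(c)<mn: continue
        w=ray(c[:,0],z,p)[:,:2]*1000; r=cv2.minAreaRect(w.astype(np.float32))
        print(lab,c[:,0].mean(0).round(),"rect",np.round(r[0],1),np.round(r[1],1),round(r[2],1))
H,S,V=[hsv[:,:,i] for i in range(3)]
comps((H>20)&(H<35)&(S>150),.03,"yel",1000); comps((H>95)&(H<120)&(S>150)&(np.arange(640)[None]>390),.03,"blue",1000)
m=np.zeros_like(V);m[126:252,242:392]=1
comps((V<70)&(m>0),.012,"blk",40)
comps((H>75)&(H<100)&(S>40)&(V>100),.002,"mat",3000)
m=np.zeros_like(V);m[150:245,150:222]=1
comps((V<60)&(m>0),.016,"d",40)
E
```

```text
yel [184. 197.] rect [522.3 320.3] [166.  238.3] 80.5
blue [448. 181.] rect [ 546.5 -330.7] [237.3 166.6] 11.2
blk [268. 226.] rect [444.5 117.1] [42.4 11.9] 71.3
blk [288. 223.] rect [450.5  70.1] [23.5 52.3] 70.8
blk [346. 214.] rect [469.6 -76.7] [12.9 45.5] 58.4
blk [361. 204.] rect [ 492.4 -114.5] [53.4 22.2] 57.8
blk [314. 152.] rect [618.1   6. ] [ 55.2 103.1] 8.3
blk [379. 147.] rect [ 641.1 -166.9] [41.3 39.8] 88.7
mat [306. 188.] rect [557.7  -1.2] [301.5 398.4] 0.0
d [163. 218.] rect [471.2 376.4] [20.  51.9] 88.6
d [215. 207.] rect [496.4 248.1] [  5.2 189.2] 80.5
d [156. 183.] rect [558.3 396.5] [  8.  171.8] 80.5
```

View pics/crop1.png

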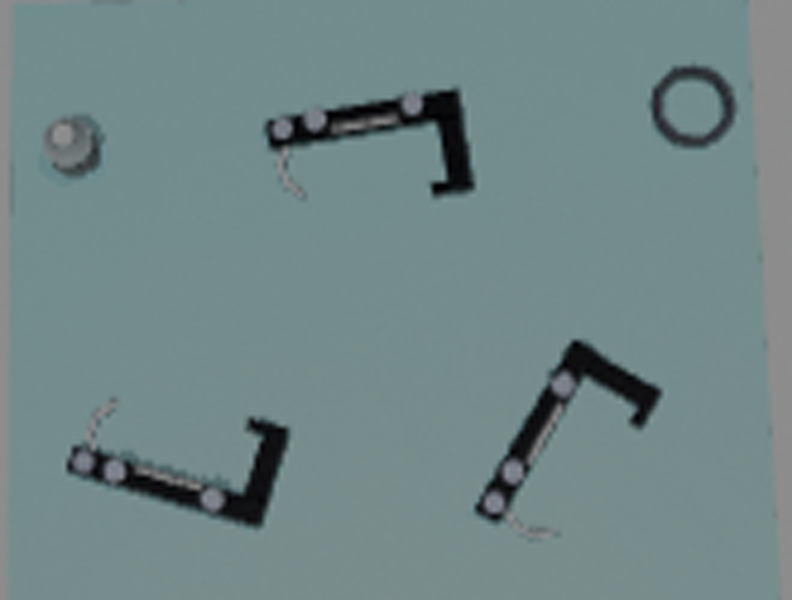

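The crop confirms it: the upper and lower-right holders are left-hand, and the lower-left one is right-hand. Main screws in crop pixels are at (315,119)/(412,103), (113,470)/(212,499) and (512,470)/(563,382). I'll compute the poses two ways, from the screws and from the outline rectangles.

```bash
python3 - <<'E'
from h import *
im=cv2.imread("pics/top0.png"); p=camera_params("top")
V=cv2.cvtColor(im,cv2.COLOR_BGR2HSV)[:,:,2]
# finger-side screw, broad-side screw (crop px); approx arm direction
S={"1L":((315,119),(412,103)),"2R":((113,470),(212,499)),"3L":((512,470),(563,382))}
for k,(a,b) in S.items():
    w=ray(np.array([a,b])/4.8+[235-.4,125-.4],.024,p)*1000
    c=w.mean(0); d=w[1]-w[0]; yb=np.degrees(np.arctan2(d[1],d[0]))
    yaw=yb-90 if k[1]=="L" else yb+90
    print(k,"screws: centre",c[:2],"dist",np.hypot(*d[:2]).round(1),"x-yaw",round((yaw+180)%360-180,1),"R",np.hypot(*c[:2]))
m=np.zeros_like(V);m[126:252,242:392]=1
k=cv2.morphologyEx(((V<85)&(m>0)).astype(np.uint8),cv2.MORPH_CLOSE,np.ones((5,5)))
for c in cv2.findContours(k,cv2.RETR_EXTERNAL,cv2.CHAIN_APPROX_NONE)[0]:
    if cv2.contourArea(c)<60: continue
    r=cv2.minAreaRect((ray(c[:,0],.010,p)[:,:2]*1000).astype(np.float32)); print("rect",np.round(r[0],1),np.round(r[1],1),round(r[2],1))
# tray rim corners
hsv=cv2.cvtColor(im,cv2.COLOR_BGR2HSV);H,Sa=hsv[:,:,0],hsv[:,:,1]
for n,mm in(("yel",(H>20)&(H<35)&(Sa>150)),("blue",(H>95)&(H<120)&(Sa>150)&(np.arange(640)[None]>390)&(np.arange(400)[:,None]>110))):
    c=max(cv2.findContours(mm.astype(np.uint8),cv2.RETR_EXTERNAL,cv2.CHAIN_APPROX_NONE)[0],key=cv2.contourArea)
    q=cv2.approxPolyDP(cv2.convexHull(c),4,True)[:,0]; print(n,q.tolist()); print(ray(q,.03,p)[:,:2]*1000)
y=cv2.resize(im[140:255,140:230],None,fx=4.5,fy=4.5,interpolation=cv2.INTER_CUBIC);b=cv2.resize(im[125:240,400:495],None,fx=4,fy=4.5,interpolation=cv2.INTER_CUBIC)
cv2.imwrite("pics/trays.png",np.hstack([y,b]))
E
```

```text
1L screws: centre [638.1808   9.0888] dist 51.8 x-yaw -171.6 R 638.2455421506382
2R screws: centre [444.214  115.4491] dist 52.7 x-yaw -17.7 R 458.9711977416317
3L screws: centre [469.5706 -76.6418] dist 52.6 x-yaw -121.9 R 475.78408485359574
rect [462.8 108.6] [105.   54.5] 72.4
rect [458.5 -93.2] [ 54.  105.4] 57.3
rect [618.3   6.2] [ 55.8 105.2] 8.5
rect [ 640.4 -167.2] [41.3 42.7] 87.4
yel [[161, 145], [225, 156], [208, 248], [141, 239]]
[[651.5644 381.7562]
 [619.7677 222.0937]
 [393.3761 259.6542]
 [418.9041 420.3498]]
blue [[466, 129], [492, 219], [428, 233], [405, 144]]
[[ 677.0589 -387.8891]
 [ 446.2697 -432.6739]
 [ 416.0012 -272.7075]
 [ 640.9795 -229.8433]]
```

View pics/trays.png

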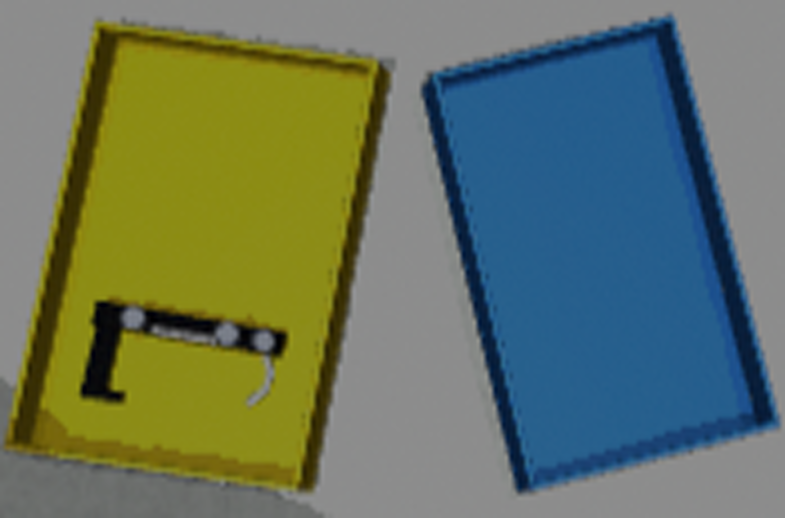

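Both estimates agree to within 1 mm, and the sizes match (52–53 mm between screws, 105x55 outline). The trays picture shows d lying in the near half of the yellow tray with its rail across, and the blue tray empty. I'll pick up the right-hand holder first.

Call:
apply_moves --targets '[0,0,9.7,0,0,11,85,0,0,9.7,0,0,11,85,0,0,9.7,0,0,11,60,0,0,9.7,0,0,11,50,0,0,9.7,0,0,11,45,0,0,9.7,0,0,11,45,0,0,9.7,0,0,11,45,0,0,9.7,0,0,11,45,0,0,9.8,0,0,12,45,0,0,0,36.2,33,0,45,0,0,0,36.2,33,0,45,0,0,0,36.2,33,0,45,0,0,0,36.2,33,0,45,0,0,0,36.2,33,0,45,0,0,0,36.2,33,0,45,0,0,0,36.2,33,0,45,0,0,0,36.2,33,0,45,0,0,0,36.2,33,0,45,0,0,0,36,33,0,45,0,0,0,0,0,0,45]'

```text
t: 2.6
eef_pos: [0.4455, 0.1122, 0.1311]
tcp_rot: [0.0, 0.988, -0.157, 0.0]
contact_force: [0.5, 0.1, -0.5]
width: 0.0447
```

```bash
cat >> h.py <<'E'
from scipy.spatial.transform import Rotation as Ro
def go(x,y,z,yaw):
    o=manip.get_obs(); q=o["tcp_rot"]; R=Ro.from_quat([*q[1:],q[0]]).as_matrix(); ps=np.degrees(np.arctan2(R[1,0],R[0,0]))
    t=(yaw-ps+90)%180-90; a=np.radians(ps+t); d=np.array([x,y,z])-o["eef_pos"]*1000
    print("t",round(o["t"],2),"pos",o["eef_pos"]*1000,"yaw",round(ps,1),"tilt",np.degrees(np.arccos(-R[2,2])).round(2),"w",o["width"]*1000,"F",o["contact_force"],"j",np.degrees(o["joints"][[0,5]]))
    print("turn about tool z",round(-t,1),"then shift",np.round([d[0]*np.cos(a)+d[1]*np.sin(a),d[0]*np.sin(a)-d[1]*np.cos(a),-d[2]],1))
E
python3 - <<'E'
from h import *
go(444,115,4,-17.7)
p=camera_params("wrist"); im=camera("wrist"); cv2.imwrite("pics/w1.png",im[:,:,::-1]); print(p["pose"])
# where top-derived points should appear in the wrist picture
c=np.array([444,115]);a=np.radians(-17.7);y=np.array([-np.sin(a),np.cos(a)])
for s in(-26,0,26): print(s,proj(np.r_[(c+s*y)/1000,.024],p))
E
```

```text
t 2.6 pos [445.4603 112.2434 131.1204] yaw -18.0 tilt 0.04 w 44.73000840996636 F [ 0.4507  0.0825 -0.4882] j [  4.1242 112.1556]
turn about tool z -0.3 then shift [ -2.2  -2.2 127.1]
[[ 0.9509 -0.2981 -0.0833  0.4656]
 [-0.3095 -0.9157 -0.2562  0.1768]
 [ 0.0001  0.2694 -0.963   0.2752]
 [ 0.      0.      0.      1.    ]]
-26 [[313.158  222.4843]]
0 [[312.9414 193.6534]]
26 [[312.7127 163.2228]]
```

View pics/w1.png

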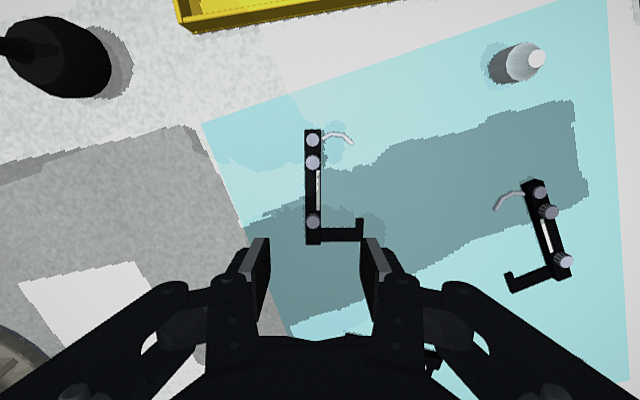

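The wrist view shows the screws at (313,162) and (312,222), within 1 px of where the top-view poses project. I'll descend and grip.

Call:
apply_moves --targets '[0,0,-0.3,-1.1,-1.1,20,45,0,0,0,-1.1,-1.1,25,45,0,0,0,0,0,25,45,0,0,0,0,0,25,45,0,0,0,0,0,16,45,0,0,0,0,0,10,45,0,0,0,0,0,6,45,0,0,0,0,0,0,25,0,0,0,0,0,0,0,0,0,0,0,0,0,0,0,0,0,0,0,0,0,0,0,0,0,0,0,0,0,0,0,0,0,0,0]' --squeeze 45

```text
t: 4.28
eef_pos: [0.4431, 0.1176, 0.0049]
tcp_rot: [-0.0, 0.988, -0.152, 0.001]
contact_force: [-0.1, 0.2, 6.1]
width: 0.0125
```

Call:
apply_moves --targets '[0,0,0,0,0,0,0,0,0,0,0,0,-5,0,0,0,0,0,0,-20,0,0,0,0,0,0,-30,0,0,0,0,0,0,-30,0,0,0,0,0,0,-20,0,0,0,0,0,0,0,0]'

```text
t: 5.15
eef_pos: [0.4436, 0.1175, 0.1106]
tcp_rot: [-0.0, 0.988, -0.152, 0.002]
contact_force: [0.1, 1.0, 0.2]
width: 0.0127
```

```bash
python3 - <<'E'
from h import *
go(561,316,110,-9.5)
im=camera("wrist"); cv2.imwrite("pics/w2.png",im[:,:,::-1])
E
```

```text
t 5.15 pos [443.6313 117.5253 110.6145] yaw -17.4 tilt 0.18 w 12.674488924132268 F [0.0811 0.9941 0.156 ] j [  4.7987 112.234 ]
turn about tool z -7.9 then shift [  83.  -215.1    0.6]
```

View pics/w2.png

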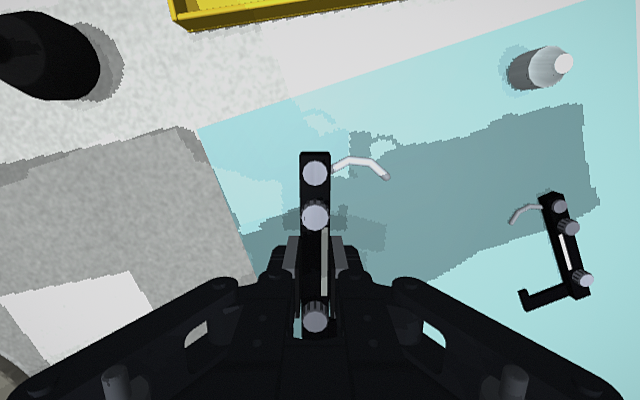

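The holder is lifted level, with its screws at (315,215) and (315,320). Next is the yellow tray.

Call:
apply_moves --targets '[0,0,-7.9,0,0,0,0,0,0,0,11.9,-30.7,0,0,0,0,0,11.9,-30.7,0,0,0,0,0,11.9,-30.7,0,0,0,0,0,11.9,-30.7,0,0,0,0,0,11.9,-30.7,0,0,0,0,0,11.9,-30.7,0,0,0,0,0,11.6,-30.7,0,0,0,0,0,0,0,20,0,0,0,0,0,0,20,0,0,0,0,0,0,20,0,0,0,0,0,0,10,0,0,0,0,0,0,0,0]'

```text
t: 6.82
eef_pos: [0.5587, 0.3151, 0.0376]
tcp_rot: [0.001, 0.997, -0.083, -0.001]
contact_force: [0.3, 1.0, -0.7]
width: 0.0124
```

```bash
python3 - <<'E'
from h import *
go(561,316,7,-9.5)
E
```

```text
t 6.83 pos [558.7356 315.1128  37.5631] yaw -9.5 tilt 0.18 w 12.388978347845164 F [ 0.3281  0.987  -0.6795] j [ 22.2573 121.7934]
turn about tool z -0.0 then shift [ 2.1 -1.2 30.6]
```

Call:
apply_moves --targets '[0,0,0,2,-1,10,0,0,0,0,0,0,10,0,0,0,0,0,0,6,0,0,0,0,0,0,3,0,0,0,0,0,0,1,0,0,0,0,0,0,0,0]'

```text
t: 7.58
eef_pos: [0.5622, 0.3164, 0.0095]
tcp_rot: [-0.0, 0.997, -0.083, 0.0]
contact_force: [0.4, 0.1, -0.2]
width: 0.0122
```

Call:
apply_moves --targets '[0,0,0,0,0,1.2,0,0,0,0,0,0,0.7,0,0,0,0,0,0,0.5,0,0,0,0,0,0,0,0,0,0,0,0,0,0,0]'

```text
t: 8.2
eef_pos: [0.5621, 0.3164, 0.007]
tcp_rot: [-0.0, 0.997, -0.083, 0.0]
contact_force: [-0.8, -1.0, -0.4]
width: 0.0123
```

Call:
apply_moves --targets '[0,0,0,0,0,0.5,0,0,0,0,0,0,0.5,0,0,0,0,0,0,0,0,0,0,0,0,0,0,0]'

```text
t: 8.7
eef_pos: [0.5621, 0.3164, 0.007]
tcp_rot: [-0.0, 0.997, -0.083, 0.0]
contact_force: [-2.8, -1.3, 6.8]
width: 0.0121
```

It has touched the floor (6.8 N). I'll release, go up and look.

Call:
apply_moves --targets '[0,0,0,0,0,0,20,0,0,0,0,0,0,32,0,0,0,0,0,0,38,0,0,0,0,0,0,38,0,0,0,0,0,-10,38,0,0,0,0,0,-20,38,0,0,0,0,0,-30,38,0,0,0,0,0,-30,38,0,0,0,0,0,-30,38,0,0,0,0,0,0,38]'

```text
t: 9.95
eef_pos: [0.5641, 0.3172, 0.1298]
tcp_rot: [-0.002, 0.997, -0.083, 0.003]
contact_force: [0.4, 0.4, 0.1]
width: 0.0383
```

```bash
python3 - <<'E'
from h import *
go(638,9,120,8.4)
cv2.imwrite("pics/w3.png",camera("wrist")[:,:,::-1])
E
```

```text
t 9.95 pos [564.1426 317.218  129.8129] yaw -9.5 tilt 0.38 w 38.259019902683214 F [0.3774 0.3554 0.1446] j [ 22.2479 121.775 ]
turn about tool z -17.9 then shift [ 28.  315.7   9.8]
```

View pics/w3.png

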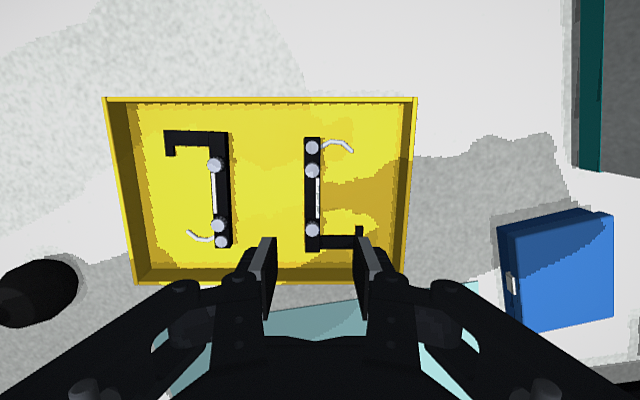

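The placed holder (right of picture, x≈303–362) lies flat beside d, clear of it and of the walls. Next is the upper left-hand holder.

Call:
apply_moves --targets '[0,0,-9,0,0,0,45,0,0,-8.9,0,0,0,45,0,0,0,3.1,35.1,0,45,0,0,0,3.1,35.1,0,45,0,0,0,3.1,35.1,0,45,0,0,0,3.1,35.1,0,45,0,0,0,3.1,35.1,0,45,0,0,0,3.1,35.1,0,45,0,0,0,3.1,35.1,0,45,0,0,0,3.1,35.1,0,45,0,0,0,3.1,35,0,45,0,0,0,0,0,20,45,0,0,0,0,0,25,45,0,0,0,0,0,20,45,0,0,0,0,0,15,45,0,0,0,0,0,0,45,0,0,0,0,0,0,45]'

```text
t: 12.12
eef_pos: [0.636, 0.008, 0.0464]
tcp_rot: [0.0, 0.997, 0.073, 0.0]
contact_force: [-0.6, -1.1, -0.3]
width: 0.0451
```

```bash
python3 - <<'E'
from h import *
go(638,9,4.5,8.4)
E
```

```text
t 12.12 pos [636.0053   8.0045  46.3589] yaw 8.4 tilt 0.04 w 45.06158168569488 F [-0.6342 -1.0983 -0.3382] j [-6.5071 75.1137]
turn about tool z -0.0 then shift [ 2.1 -0.7 41.9]
```

Call:
apply_moves --targets '[0,0,0,2,-0.7,15,45,0,0,0,0,0,14,45,0,0,0,0,0,9,45,0,0,0,0,0,4,45,0,0,0,0,0,0,25,0,0,0,0,0,0,0,0,0,0,0,0,0,0,0,0,0,0,0,0,0,0,0,0,0,0,0,0,0,0,0,0,0,0,0]' --squeeze 45

```text
t: 13.38
eef_pos: [0.6379, 0.0089, 0.0043]
tcp_rot: [0.0, 0.997, 0.073, 0.0]
contact_force: [-1.0, 0.9, 4.4]
width: 0.0124
```

```bash
python3 - <<'E'
from h import *
go(620,-318,110,11.2)
E
```

```text
t 13.38 pos [637.8794   8.9021   4.3437] yaw 8.4 tilt 0.05 w 12.377667468017677 F [-1.0453  0.8823  4.4301] j [-6.4064 75.2229]
turn about tool z -2.8 then shift [ -81.   317.2 -105.7]
```

Call:
apply_moves --targets '[0,0,0,0,0,-5,0,0,0,0,0,0,-20,0,0,0,0,0,0,-30,0,0,0,0,0,0,-30,0,0,0,-2.8,0,0,-20,0,0,0,0,-9,35.2,0,0,0,0,0,-9,35.2,0,0,0,0,0,-9,35.2,0,0,0,0,0,-9,35.2,0,0,0,0,0,-9,35.2,0,0,0,0,0,-9,35.2,0,0,0,0,0,-9,35.2,0,0,0,0,0,-9,35.2,0,0,0,0,0,-9,35.2,0,0,0,0,0,0,0,0,0,0,0,0,0,0,0,0]'

```text
t: 15.38
eef_pos: [0.619, -0.317, 0.1084]
tcp_rot: [-0.001, 0.995, 0.097, -0.0]
contact_force: [-0.2, -0.6, -0.9]
width: 0.0127
```

```bash
python3 - <<'E'
from h import *
go(620,-318,6.5,11.2)
cv2.imwrite("pics/w4.png",camera("wrist")[:,:,::-1])
E
```

```text
t 15.38 pos [ 619.0111 -317.041   108.4471] yaw 11.2 tilt 0.08 w 12.695032507480201 F [-0.2499 -0.5784 -0.9215] j [-33.7373  45.1043]
turn about tool z -0.0 then shift [  0.8   1.1 101.9]
```

View pics/w4.png

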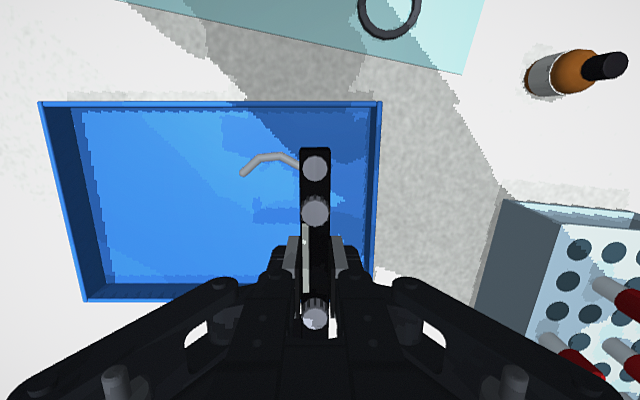

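The hold is good, but I'll place it 10 mm nearer the tray middle to stay well clear of the rack.

Call:
apply_moves --targets '[0,0,0,-9,1,10,0,0,0,0,0,0,25,0,0,0,0,0,0,25,0,0,0,0,0,0,20,0,0,0,0,0,0,12,0,0,0,0,0,0,5,0,0,0,0,0,0,2,0,0,0,0,0,0,1,0,0,0,0,0,0,0,0,0,0,0,0,0,0,0]'

```text
t: 16.68
eef_pos: [0.611, -0.3205, 0.0093]
tcp_rot: [0.0, 0.995, 0.097, 0.0]
contact_force: [-0.5, 0.7, -1.0]
width: 0.0125
```

Call:
apply_moves --targets '[0,0,0,0,0,1.2,0,0,0,0,0,0,1,0,0,0,0,0,0,0.5,0,0,0,0,0,0,0.5,0,0,0,0,0,0,0,0,0,0,0,0,0,0,0]'

```text
t: 17.42
eef_pos: [0.6108, -0.3202, 0.0064]
tcp_rot: [0.0, 0.995, 0.097, 0.0]
contact_force: [-2.2, 0.8, 4.5]
width: 0.0126
```

Call:
apply_moves --targets '[0,0,0,0,0,0,20,0,0,0,0,0,0,32,0,0,0,0,0,0,38,0,0,0,0,0,0,38,0,0,0,0,0,-10,38,0,0,0,0,0,-20,38,0,0,0,0,0,-30,38,0,0,0,0,0,-30,38,0,0,0,0,0,-30,38,0,0,0,0,0,0,38]'

```text
t: 18.68
eef_pos: [0.6127, -0.3215, 0.1299]
tcp_rot: [0.002, 0.995, 0.097, 0.003]
contact_force: [-0.1, -0.5, -0.0]
width: 0.0382
```

```bash
python3 - <<'E'
from h import *
go(469.4,-76.4,45,57.9)
E
```

```text
t 18.68 pos [ 612.7046 -321.5151  129.8899] yaw 11.2 tilt 0.4 w 38.249716960796746 F [-0.0688 -0.5294 -0.0488] j [-34.3304  44.4967]
turn about tool z -46.7 then shift [ 131.5 -251.7   84.9]
```

Call:
apply_moves --targets '[0,0,-9.4,0,0,0,45,0,0,-9.4,0,0,0,45,0,0,-9.3,0,0,0,45,0,0,-9.3,0,0,0,45,0,0,-9.3,0,0,0,45,0,0,0,16.5,-31.5,0,45,0,0,0,16.5,-31.5,0,45,0,0,0,16.5,-31.5,0,45,0,0,0,16.5,-31.5,0,45,0,0,0,16.5,-31.5,0,45,0,0,0,16.5,-31.5,0,45,0,0,0,16.5,-31.5,0,45,0,0,0,16,-31.2,0,45,0,0,0,0,0,20,45,0,0,0,0,0,25,45,0,0,0,0,0,25,45,0,0,0,0,0,14,45,0,0,0,0,0,0,45,0,0,0,0,0,0,45]'

```text
t: 21.05
eef_pos: [0.4681, -0.0753, 0.0423]
tcp_rot: [0.0, 0.875, 0.484, 0.0]
contact_force: [0.7, 0.5, 0.4]
width: 0.0448
```

```bash
python3 - <<'E'
from h import *
go(469.4,-76.4,4.5,57.9)
E
```

```text
t 21.05 pos [468.1061 -75.2528  42.2803] yaw 57.9 tilt 0.05 w 44.75454976610639 F [0.6831 0.5019 0.3872] j [-18.8511  13.2831]
turn about tool z -0.0 then shift [-0.3  1.7 37.8]
```

Call:
apply_moves --targets '[0,0,0,-0.3,1.7,14,45,0,0,0,0,0,12,45,0,0,0,0,0,8,45,0,0,0,0,0,4,45,0,0,0,0,0,0,25,0,0,0,0,0,0,0,0,0,0,0,0,0,0,0,0,0,0,0,0,0,0,0,0,0,0,0,0,0,0,0,0,0,0,0,0,0,0,0,0,-5,0,0,0,0,0,0,-20,0,0,0,0,0,0,-30,0,0,0,0,0,0,-30,0,0,0,0,0,0,-20,0,0,0,0,0,0,0,0]' --squeeze 45

```text
t: 23.05
eef_pos: [0.47, -0.0766, 0.1101]
tcp_rot: [0.001, 0.875, 0.484, 0.001]
contact_force: [0.2, 0.7, -1.0]
width: 0.0124
```

```bash
python3 - <<'E'
from h import *
go(507,-341,110,11.2)
E
```

```text
t 23.05 pos [469.9935 -76.578  110.0822] yaw 57.9 tilt 0.19 w 12.378549303745023 F [ 0.1523  0.7059 -1.0126] j [-18.9288  13.1971]
turn about tool z 46.7 then shift [-15.1 266.6   0.1]
```

Call:
apply_moves --targets '[0,0,9.4,0,0,0,0,0,0,9.4,0,0,0,0,0,0,9.3,0,0,0,0,0,0,9.3,0,0,0,0,0,0,9.3,0,0,0,0,0,0,0,-1.9,33.3,0,0,0,0,0,-1.9,33.3,0,0,0,0,0,-1.9,33.3,0,0,0,0,0,-1.9,33.3,0,0,0,0,0,-1.9,33.3,0,0,0,0,0,-1.9,33.3,0,0,0,0,0,-1.9,33.3,0,0,0,0,0,-1.9,33.3,0,0,0,0,0,0,0,0,0,0,0,0,0,0,0,0]'

```text
t: 24.92
eef_pos: [0.5046, -0.3396, 0.1071]
tcp_rot: [-0.001, 0.995, 0.097, -0.001]
contact_force: [0.5, -0.3, -1.1]
width: 0.0122
```

```bash
python3 - <<'E'
from h import *
go(507,-341,6.5,11.2)
cv2.imwrite("pics/w5.png",camera("wrist")[:,:,::-1])
E
```

```text
t 24.93 pos [ 504.6155 -339.5605  107.1149] yaw 11.2 tilt 0.18 w 12.191851273974331 F [ 0.4554 -0.2837 -1.1009] j [-41.505   37.3369]
turn about tool z -0.0 then shift [  2.1   1.9 100.6]
```

View pics/w5.png

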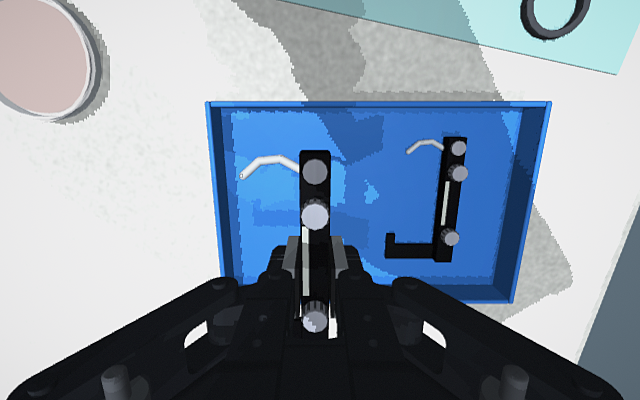

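The first left-hand holder lies flat at (387–465, 137–262), and the second is held well clear of it. Lowering.

Call:
apply_moves --targets '[0,0,0,2,2,10,0,0,0,0,0,0,25,0,0,0,0,0,0,25,0,0,0,0,0,0,20,0,0,0,0,0,0,12,0,0,0,0,0,0,4,0,0,0,0,0,0,2,0,0,0,0,0,0,0,0,0,0,0,0,0,0,0]'

```text
t: 26.1
eef_pos: [0.5083, -0.3424, 0.0114]
tcp_rot: [0.0, 0.995, 0.097, 0.0]
contact_force: [-0.9, 0.8, -0.4]
width: 0.0122
```

Call:
apply_moves --targets '[0,0,0,0,0,1.5,0,0,0,0,0,0,1.5,0,0,0,0,0,0,1,0,0,0,0,0,0,0.5,0,0,0,0,0,0,0.4,0,0,0,0,0,0,0,0,0,0,0,0,0,0,0]'

```text
t: 26.98
eef_pos: [0.5078, -0.342, 0.006]
tcp_rot: [-0.0, 0.995, 0.097, 0.0]
contact_force: [-1.1, 0.5, 4.7]
width: 0.0127
```

Touching the floor (4.7 N). I'll release and retreat.

Call:
apply_moves --targets '[0,0,0,0,0,0,20,0,0,0,0,0,0,32,0,0,0,0,0,0,38,0,0,0,0,0,0,38,0,0,0,0,0,-10,38,0,0,0,0,0,-20,38,0,0,0,0,0,-30,38,0,0,0,0,0,-30,38,0,0,0,0,0,-30,38,0,0,0,0,0,-30,38,0,0,0,-20,0,-30,38,0,0,0,-20,0,-20,38,0,0,0,-20,0,0,38,0,0,0,0,0,0,38,0,0,0,0,0,0,38]'

```text
t: 28.85
eef_pos: [0.4484, -0.3534, 0.2046]
tcp_rot: [-0.001, 0.995, 0.097, -0.0]
contact_force: [-0.3, -0.8, 0.1]
width: 0.038
```

```bash
python3 - <<'E'
from h import *
a=camera("top")[100:300,140:510,::-1];b=camera("wrist")[:,:,::-1]
cv2.imwrite("pics/fin.png",np.vstack([cv2.resize(a,(555,300),interpolation=cv2.INTER_AREA) if 0 else cv2.resize(a,(481,260)),cv2.resize(b[:,:],(481,301))]))
print(manip.get_obs()["contact_force"])
E
```

```text
[ 0.6073 -0.5442  0.2678]
```

View pics/fin.png

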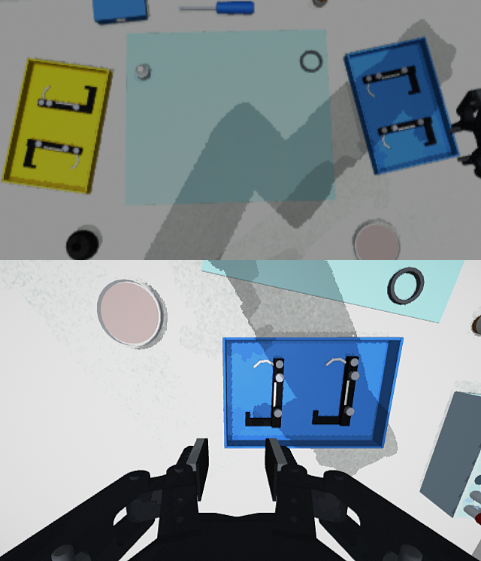

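Both left-hand holders lie flat side by side in the blue tray (wrist view x≈245–282 and 313–358). Both right-hand ones are in the yellow tray, and the objective, ring, blower and dish haven't moved. Handing in.

```bash
python3 -c "from plant import manip; print(manip.finish_job())"
```

```text
the job is handed in; nothing more can be done
None
```

The three loose holders are sorted. Both left-hand ones lie in the blue tray, and the right-hand one lies in the yellow tray beside the holder already there. I lowered each to the tray floor until it just touched (4.5–6.8 N) before letting go, and handed the job in at about 29 s of the 72 s allowed.

**Last checks:** The final top and wrist pictures show all four holders flat, screws up, separate and clear of the tray walls. The objective, filter ring, screwdriver, blower and Petri dish look where they were. The slide box and oil bottle were only partly in frame, but the arm went nowhere near them.

**Disagreements:**
- **Grip width:** it read about 12.5 mm on the nominally 14 mm rail for all three holders, yet every hold was firm and level.
- **Tray centres:** the raw rectangle fits came out about 6 mm too wide, because the outer tray walls show in the top view. I shifted the centres 2–3 mm to correct for that, and all the holders had ample room.

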